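Make up a centrifuge bucket to weight

ROBOT

A 6-joint arm with a two-finger parallel gripper is mounted at the origin on the work surface. World frame = base frame: x ahead of the robot, y to its left, z up, the work surface at z = 0. Lengths are in m, angles in rad, forces in N, time in s.
With the tool pointing down it reaches from about 0.275 to 0.875 m from the base axis. Payload 12.5 kg.
Tool frame: the origin (TCP) lies on the centre line of the jaws, within the pads' length; the fingertips stand r.finger_overhang ahead of it and the grasp point (between the pads) lies 3 mm ahead of it (r.finger_overhang is the distance from the TCP to the fingertips, in m); z points along the fingers, y is the direction in which the jaws open and shut (so a half turn about z gives the same grasp; the last joint's range is limited). The gripper opens to 85 mm and grips with 20 to 120 N. Pads are 22 mm wide; open, the fingers measure 114 mm over their backs; the gripper's body (76 mm by 85 mm) begins 54 mm behind the grasp point. The pads swing forward as they close: fully open they stand 13 mm farther back than shut.
Start: joints at [-1.418, 0.351, 1.652, -0, 1.139, -0.085], TCP at [0.13, -0.535, 0.253] pointing down, gripper open.
Joint ranges: [-2.75, 2.75], [-0.79, 2.1], [0.01, 2.65], [-1.57, 4.71], [0.07, 3.14], [-2.87, 2.87]. Speed limits (rad/s): [2.22, 2.22, 2.79, 3.14, 3.14, 3.14].

INTERFACE

Orientations are given as a unit quaternion [x, y, z, w].
In Python, from cell import r, optics gives the robot as it stands. The module is installed in compiled form; this text tells all that it offers. Calls block until the motion is done:
- r.move_to(position, orientation): joint-space move of the TCP to a pose.
- r.move_linear(position, rot=None, vel=0.15): straight line of the TCP; rot=None keeps the orientation; vel is the mean speed in m/s.
- r.set_joints(angles): joint-space move.
- r.set_gripper(opening, squeeze=None): opening from 0.0 (shut) to 1.0 (fully open); squeeze is the grip in N (None keeps the last); returns when the fingers have stopped.
- r.sleep(seconds).
- r.inverse_kinematics(position, orientation): joint angles nearest the present ones, or None.
- optics.get_image(name): name is "scene" or "top" or "wrist"; returns a dict with "pixels" (400x640x3 uint8, red, green, blue), "depth" (400x640 float32, m along the optical axis (not along the pixel's ray), 0 where there is no reading), "fx", "fy", "cx", "cy" (pixels), "camera_from_world" (4x4, takes a point from world to camera coordinates); the wrist camera has in their place "mount" (4x4, takes a point from camera to tool coordinates, whose origin is the TCP and whose axes are the flange's). Camera axes: x right, y down, z forward; pixel columns grow to the right and rows downward; lengths in m; the calibration is good to about 2 mm. A picture is of the moment at which its call begins: read the wrist's pose just before it.
A pose or a line that the arm cannot do raises r.PlanningError and nothing moves.
- r.hand_in(): hands the job in, once; it reports no verdict.
Readings, each from a call of its own:
- r.current_t(): time.
- r.current_q(): joint angles.
- r.current_qvel(): joint speeds.
- r.current_effort(): joint torques, N m.
- r.current_tool_pos(): TCP position.
- r.current_ee_rot(): TCP orientation.
- r.current_contact_force(): force on the tool from outside, world axes, zero at the start.
- r.current_torque(): the same for the moment, N m.
- r.current_opening(): opening from 0.0 (shut) to 1.0 (fully open).
Only numpy, scipy, OpenCV 4.12 (cv2) and the standard library are available. Lean on these libraries where they do the work, as an engineer would, in place of code of your own. Each camera call takes 0.05 s, during which the arm holds its last target.

TASK

Put the filter cubes that were left on the spring scale's pan into the white tray and stand the sealed centrifuge bucket on the pan. Then draw bar weights out of the sleeve block and add them to the pan until the pointer is level with the marker (as near as the bars allow, within about 5 mm), and only then push the arrest lever fully over, away from the robot. Bars that are not needed stay in their sleeves, and the other things on the bench are left where they are.

Things in the scene. Friction and masses are not known exactly. Their poses are not given: they have to be found in the camera images.
- scale: Fixed spring scale: white base plate 170 x 335 x 20 mm; origin on the table under the centre of the pan. Its y axis points from the arrest lever (y = -150 mm) through the pan to the upright graduated aluminium column (50 mm wide, y = 108 to 158 mm, x = 14 to 26 mm, top at z = 150 mm), its z axis up.
- pan_floor (a point): Centre of the pan's flat floor. The steel pan is open, 164 x 204 mm inside along the scale's x and y, with a rim 10 mm high round the floor (4 mm thick). The floor is 123 mm above the table with nothing on it and sinks as it is loaded; it always stays level.
- pan (a joint): How far the sprung pan has sunk from empty, 0 to 0.085 m, growing downwards: 8 mm for each 0.17 kg on it (208.5 N/m), well damped, settles within about 1 s.
- pointer (a point): Tip of the black pointer fixed to the pan, in front of the column (scale x = 31 mm, y = 149 mm); it sinks with the pan.
- marker: Fixed grey marker with a black line beside the graduated column; its origin is at the height that the pointer has to reach (50 to 72 mm below the pointer's height with an empty pan).
- arrest (a joint): Arrest lever of the scale, at its -y end: 0 leaning to the scale's -x, 1.0 rad fully over to +x; it stays where it is left. A push of a few newtons at its tip moves it.
- arrest_tip (a point): Tip of the steel arrest lever (70 mm long, pivoting in a small white block on the base plate).
- rack: Fixed grey sleeve block 140 x 155 x 44 mm, origin at the centre of its underside. Six close-fitting square upright sleeves 40 mm deep (0.6 mm of play each side), axes vertical: three for small bars at x = -36 mm, three for large bars at x = +36 mm, at y = -48, 0, 48 mm; square with the block. Some may be empty.
- tray: Fixed white open tray 150 x 180 x 30 mm outside, walls 4 mm, origin at the centre of its underside. The tray and the sleeve block may stand on either side of the scale.
- tray_in (a point): Centre of the tray's inner floor (about 4 mm above the table); its axes are the tray's.
- bucket: Sealed aluminium centrifuge bucket, 56 x 66 x 62 mm (x, y, z) with a grip rib on the lid: 14 mm wide (x), 46 mm long (y), 30 mm high, from z = 62 to 92 mm. Origin at the centre of its underside. 0.36 to 0.54 kg. Stands on the bench between the scale and the robot.
- bar_s0: Small square steel bar weight, 17.5 x 17.5 x 70 mm (z along the bar), 0.17 kg, origin at the centre of its lower end. Starts upright in a sleeve, 30 mm of it standing out above the block, unless absent.
- bar_s1: Small square steel bar weight, 17.5 x 17.5 x 70 mm (z along the bar), 0.17 kg, origin at the centre of its lower end. Starts upright in a sleeve, 30 mm of it standing out above the block, unless absent.
- bar_s2: Small square steel bar weight, 17.5 x 17.5 x 70 mm (z along the bar), 0.17 kg, origin at the centre of its lower end. Starts upright in a sleeve, 30 mm of it standing out above the block, unless absent.
- bar_l0: Large square steel bar weight, 24.8 x 24.8 x 70 mm (z along the bar), 0.34 kg, origin at the centre of its lower end. Starts upright in a sleeve, 30 mm of it standing out above the block, unless absent.
- bar_l1: Large square steel bar weight, 24.8 x 24.8 x 70 mm (z along the bar), 0.34 kg, origin at the centre of its lower end. Starts upright in a sleeve, 30 mm of it standing out above the block, unless absent.
- bar_l2: Large square steel bar weight, 24.8 x 24.8 x 70 mm (z along the bar), 0.34 kg, origin at the centre of its lower end. Starts upright in a sleeve, 30 mm of it standing out above the block, unless absent.
- cube0: Black microscope filter cube, 30 x 38 x 38 mm (x, y, z), 0.06 kg, origin at the centre of its underside. Starts left standing on the scale's pan, unless absent.
- cube1: Black microscope filter cube, 30 x 38 x 38 mm (x, y, z), 0.06 kg, origin at the centre of its underside. Starts left standing on the scale's pan, unless absent.
- cube2: Black microscope filter cube, 30 x 38 x 38 mm (x, y, z), 0.06 kg, origin at the centre of its underside. Starts left standing on the scale's pan, unless absent.
- jar: Bystander: small amber jar, 44 mm diameter, 60 mm high, right of the scale; origin under its centre.
- well_plate: Bystander: clear well plate 85 x 127 x 18 mm, left of the scale; origin under its centre.
Mind the look-alikes: they are no part of the job. Leave any green or yellow look-alike of the bar_l1 alone.

How it is judged:
By the outcome, as a careful person would: the job done as asked, in the order asked, and still so for the second after the job is handed in, with the robot touching nothing.
Of bar_s0, bar_s1, bar_s2, bar_l0, bar_l1, bar_l2 only 5 to 6 are there at a start; the rules pass over those that are not, and their reading is None.
Of cube0, cube1, cube2 only 2 to 3 are there at a start; the rules pass over those that are not, and their reading is None.
At some moment in a run one of bucket, cube0, cube1, cube2 may be knocked a few centimetres aside while the robot is not near it.
Once in a run the grip may slacken for a moment while it holds something.
It also fails if it takes over 210 s, if anything falls off the work surface, if the arm or the gripper's body presses on something with over 40 N, if the wrist force passes 120 N, or if a joint passes its speed limit or range.

## Working session

There is one attempt and no reset: what is moved stays moved. The work goes in short steps, each a Python script; the robot and the scene stay as the last script left them, time stands still between calls to the robot, and variables do not carry over. Pictures are saved under pics/ and viewed, and the job is handed in when it is done.

```bash
mkdir -p pics; python3 - <<'E'
from cell import r, optics
import cv2,numpy as np
print(r.current_t(), r.finger_overhang, r.current_tool_pos(), r.current_ee_rot(), r.current_opening())
for n in ("scene","top"):
    im=optics.get_image(n); cv2.imwrite(f"pics/{n}0.png",im["pixels"][:,:,::-1])
    np.savez(f"pics/{n}0.npz",**im)
    print(n,im["fx"],im["fy"],im["cx"],im["cy"]); print(np.round(im["camera_from_world"],3), im["depth"].min(), im["depth"].max())
E
```

```text
0.0 0.022 [ 0.12953894 -0.53422768  0.25277088] [ 9.92938486e-01  1.18629022e-01 -2.72930408e-05 -5.63506501e-04] 1.0000399684130983
scene 416.5427469616098 416.5427469616098 323.31463232258 199.2963507446245
[[ 0.7    0.714 -0.01  -0.363]
 [ 0.491 -0.491 -0.72  -0.218]
 [-0.519  0.499 -0.694  1.478]
 [ 0.     0.     0.     1.   ]] 0.0 3.9973469
top 376.82873931685185 376.82873931685185 321.89188115169634 201.23208418678198
[[-0.016 -1.    -0.006 -0.016]
 [-0.997  0.016 -0.079  0.566]
 [ 0.079  0.005 -0.997  1.286]
 [ 0.     0.     0.     1.   ]] 0.0 2.2084954
```

View pics/scene0.png

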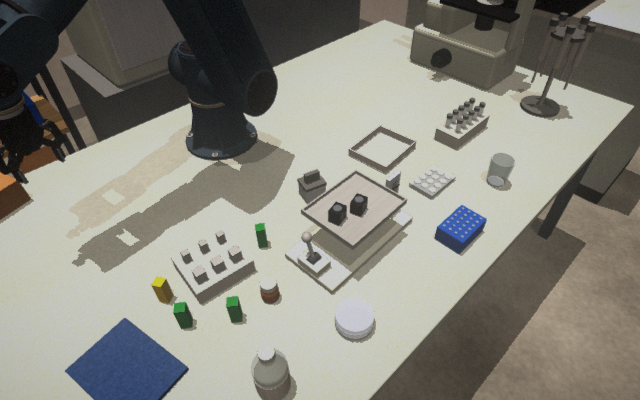

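View pics/top0.png

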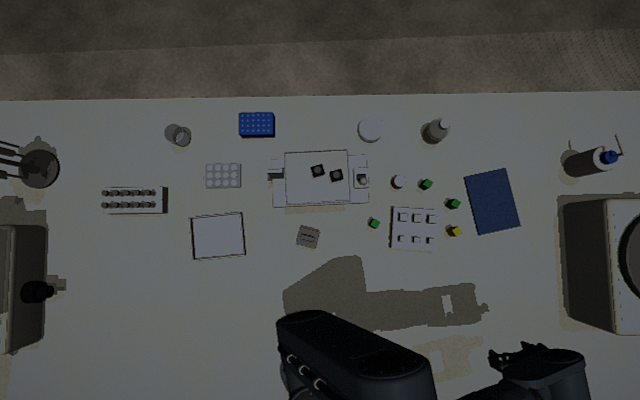

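The overview shows the scale in the middle: two cubes on the pan at top px (318,170) and (336,175), and the bucket at (308,236). The tray is at (218,236) and the sleeve block at (413,228). The green and yellow look-alikes lie near the block. I'll enlarge the crops.

```bash
python3 - <<'E'
import cv2,numpy as np
t=cv2.imread("pics/top0.png").astype(float)
g=(255*np.clip(t/255*1.3,0,1)**0.6).astype(np.uint8)
c=g[130:270,180:470]
cv2.imwrite("pics/topc.png",cv2.resize(c,None,fx=2.75,fy=2.75,interpolation=cv2.INTER_CUBIC))
s=cv2.imread("pics/scene0.png")
cv2.imwrite("pics/scc.png",cv2.resize(s[120:340,150:450],None,fx=2.6,fy=2.6,interpolation=cv2.INTER_CUBIC))
E
```

```text
(no output)
```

View pics/topc.png

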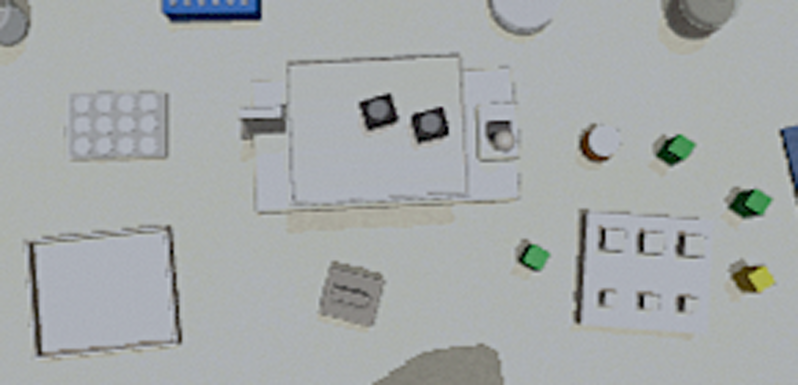

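View pics/scc.png

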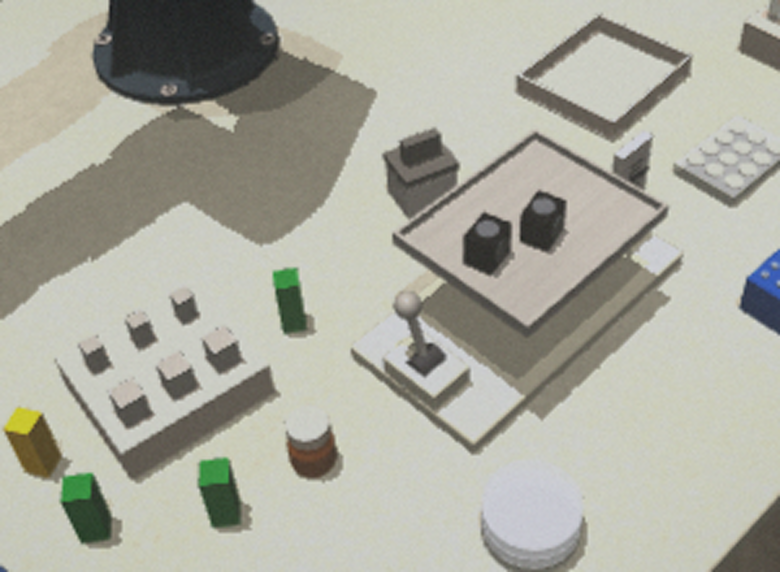

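```bash
cat > h.py <<'E'
import numpy as np, cv2
from scipy.spatial.transform import Rotation as R
def cam_world(im):
    C=np.asarray(im["camera_from_world"]); return np.linalg.inv(C)
def pts(im,T=None):
    T=cam_world(im) if T is None else T
    d=np.asarray(im["depth"],float); v,u=np.mgrid[:d.shape[0],:d.shape[1]]
    P=np.stack([(u-im["cx"])/im["fx"]*d,(v-im["cy"])/im["fy"]*d,d,np.ones_like(d)],-1)@T.T
    P=P[...,:3]; P[d<=0]=np.nan
    return P
def ray(im,uv,z,T=None):
    T=cam_world(im) if T is None else T
    uv=np.atleast_2d(np.asarray(uv,float))
    d=np.c_[(uv[:,0]-im["cx"])/im["fx"],(uv[:,1]-im["cy"])/im["fy"],np.ones(len(uv))]@T[:3,:3].T
    o=T[:3,3]; return o+d*((z-o[2])/d[:,2])[:,None]
def wristT(im,pos,quat):
    T=np.eye(4);T[:3,:3]=R.from_quat(quat).as_matrix();T[:3,3]=pos
    return T@np.asarray(im["mount"])
def down(yaw):
    # tool z down, tool y (jaw axis) at world angle yaw
    y=np.array([np.cos(yaw),np.sin(yaw),0]);z=np.array([0,0,-1.]);x=np.cross(y,z)
    return R.from_matrix(np.c_[x,y,z]).as_quat()
E
python3 - <<'E'
from h import *
def load(n): 
    z=np.load(f"pics/{n}0.npz"); return {k:z[k] for k in z.files}
for n in("top","scene"):
    im=load(n); P=pts(im)
    roi=(P[...,0]>0.3)&(P[...,0]<0.8)&(P[...,1]>-.45)&(P[...,1]<.4)
    Z=P[...,2]
    print(n,"table",np.nanmedian(Z[roi&(abs(Z)<.02)]),np.nanstd(Z[roi&(abs(Z)<.01)]))
    for lo,hi,amin in((.14,.18,8),(.1,.135,100),(.05,.1,8),(.036,.05,50),(.02,.036,50)):
        m=(roi&(Z>lo)&(Z<hi)).astype(np.uint8)
        k,lab,st,ce=cv2.connectedComponentsWithStats(m)
        for i in range(1,k):
            if st[i,4]<amin: continue
            q=P[lab==i]; print(f"  {lo}-{hi} px{np.round(ce[i])} n{st[i,4]} c{np.round(np.median(q,0),3)} min{np.round(q.min(0),3)} max{np.round(q.max(0),3)} mar {[np.round(a,3) for a in cv2.minAreaRect((q[:,:2]).astype(np.float32))]}")
E
```

```text
top table -0.0005358029848381296 0.0029129313020730906
  0.14-0.18 px[444. 125.] n53 c[ 0.793 -0.417  0.149] min[ 0.783 -0.434  0.14 ] max[ 0.8   -0.401  0.153] mar [array([ 0.791, -0.418]), array([0.017, 0.033]), np.float64(1.163)]
  0.14-0.18 px[317. 170.] n123 c[ 0.654 -0.012  0.155] min[ 0.636 -0.031  0.14 ] max[0.673 0.01  0.161] mar [array([ 0.655, -0.011]), array([0.031, 0.038]), np.float64(15.489)]
  0.14-0.18 px[274. 171.] n69 c[0.654 0.125 0.148] min[0.648 0.1   0.14 ] max[0.661 0.15  0.154] mar [array([0.655, 0.125]), array([0.013, 0.05 ]), np.float64(1.936)]
  0.14-0.18 px[336. 175.] n124 c[ 0.637 -0.071  0.155] min[ 0.62 -0.09  0.14] max[ 0.657 -0.049  0.16 ] mar [array([ 0.638, -0.07 ]), array([0.03 , 0.038]), np.float64(14.66)]
  0.1-0.135 px[439. 131.] n125 c[ 0.783 -0.409  0.11 ] min[ 0.769 -0.446  0.1  ] max[ 0.799 -0.386  0.134] mar [array([ 0.784, -0.416]), array([0.06, 0.03]), np.float64(89.311)]
  0.1-0.135 px[315. 177.] n3298 c[ 0.636 -0.002  0.117] min[ 0.55  -0.116  0.101] max[0.729 0.147 0.135] mar [array([0.639, 0.016]), array([0.173, 0.261]), np.float64(2.
[... 7832 characters left out ...]
0. 281.] n292 c[ 0.538 -0.36   0.028] min[ 0.392 -0.422  0.02 ] max[ 0.547 -0.268  0.036] mar [array([ 0.504, -0.377]), array([0.209, 0.105]), np.float64(42.708)]
  0.02-0.036 px[316. 270.] n131 c[ 0.682 -0.182  0.027] min[ 0.609 -0.186  0.02 ] max[ 0.695 -0.124  0.036] mar [array([ 0.651, -0.155]), array([0.086, 0.061]), np.float64(1.724)]
  0.02-0.036 px[270. 295.] n101 c[ 0.647 -0.299  0.029] min[ 0.623 -0.311  0.02 ] max[ 0.654 -0.27   0.036] mar [array([ 0.642, -0.294]), array([0.043, 0.024]), np.float64(66.539)]
  0.02-0.036 px[236. 315.] n53 c[ 0.631 -0.386  0.029] min[ 0.618 -0.398  0.02 ] max[ 0.639 -0.364  0.036] mar [array([ 0.63, -0.38]), array([0.018, 0.034]), np.float64(7.832)]
```

```bash
cat >> h.py <<'E'
def best(r,p,yaw):
    q0=np.array(r.current_q());b=None
    for y in (yaw,yaw+np.pi):
        q=r.inverse_kinematics(list(p),list(down(y)))
        if q is None: continue
        c=np.abs(np.array(q)-q0).max()
        if b is None or c<b[0]: b=(c,y,q)
    return b
def go(r,p,yaw):
    b=best(r,p,yaw); r.set_joints(list(b[2])); return b[1]
def wrist(r,optics,name=None):
    p,o=r.current_tool_pos(),r.current_ee_rot()
    im=optics.get_image("wrist"); T=wristT(im,p,o)
    if name: cv2.imwrite(f"pics/{name}.png",im["pixels"][:,:,::-1]); np.savez(f"pics/{name}.npz",T=T,**im)
    return im,T
def comps(P,lo,hi,amin,box):
    Z=P[...,2];m=((Z>lo)&(Z<hi)&(P[...,0]>box[0])&(P[...,0]<box[1])&(P[...,1]>box[2])&(P[...,1]<box[3])).astype(np.uint8)
    k,lab,st,ce=cv2.connectedComponentsWithStats(m); out=[]
    for i in range(1,k):
        if st[i,4]<amin: continue
        q=P[lab==i]; (c,s,a)=cv2.minAreaRect(q[:,:2].astype(np.float32))
        out.append((np.round(ce[i]),st[i,4],np.array(c),np.array(s),a,np.median(q[:,2])))
    return out
E
python3 - <<'E'
from cell import r, optics
from h import *
r.move_linear([0.13,-0.535,0.38],vel=0.3)
y=go(r,[0.56,-0.03,0.40],np.radians(15)); print(y,r.current_q(),r.current_t())
im,T=wrist(r,optics,"w1"); print(np.round(im["mount"],3),im["fx"])
P=pts(im,T)
for lo,hi in((.14,.18),(.1,.135),(.05,.1)):
    for c in comps(P,lo,hi,30,(.3,.8,-.3,.3)): print(lo,[np.round(x,3) for x in c])
print(r.current_contact_force())
E
```

```text
0.2617993877991494 [-1.37736621e-01  2.65175553e-01  1.41009623e+00 -1.12329660e-04
  1.46642586e+00 -3.98260148e-01] 3.0333
[[-0.001 -0.947 -0.321  0.083]
 [ 1.    -0.    -0.001 -0.   ]
 [ 0.001 -0.321  0.947 -0.121]
 [ 0.     0.     0.     1.   ]] 331.70366962985867
0.14 [array([449.,  38.]), np.int32(777), array([0.656, 0.123]), array([0.013, 0.05 ]), np.float64(2.211), np.float64(0.15)]
0.14 [array([406., 164.]), np.int32(1019), array([ 0.656, -0.013]), array([0.03 , 0.038]), np.float64(16.123), np.float64(0.155)]
0.14 [array([376., 206.]), np.int32(900), array([ 0.64 , -0.072]), array([0.03 , 0.039]), np.float64(14.171), np.float64(0.155)]
0.1 [array([392., 139.]), np.int32(23569), array([0.64 , 0.015]), array([0.173, 0.264]), np.float64(2.011), np.float64(0.117)]
0.1 [array([341., 252.]), np.int32(270), array([ 0.624, -0.159]), array([0.024, 0.022]), np.float64(15.83), np.float64(0.117)]
0.05 [array([425.,  37.]), np.int32(547), array([0.645, 0.131]), array([0.06, 0.02]), np.float64(80.563), np.float64(0.071)]
0.05 [array([246.,  79.]), np.int32(2454), array([0.443, 0.025]), array([0.068, 0.058]), np.float64(74.855), np.float64(0.062)]
0.05 [array([246., 238.]), np.int32(361), array([ 0.487, -0.2  ]), array([0.025, 0.025]), np.float64(59.068), np.float64(0.069)]
0.05 [array([352., 237.]), np.int32(201), array([ 0.647, -0.159]), array([0.024, 0.031]), np.float64(44.724), np.float64(0.055)]
0.05 [array([248., 290.]), np.int32(283), array([ 0.507, -0.291]), array([0.019, 0.025]), np.float64(85.0), np.float64(0.073)]
0.05 [array([321., 301.]), np.int32(382), array([ 0.629, -0.285]), array([0.039, 0.031]), np.float64(5.031), np.float64(0.059)]
[ 0.59406162  0.11835573 -0.05690646]
```

View pics/w1.png

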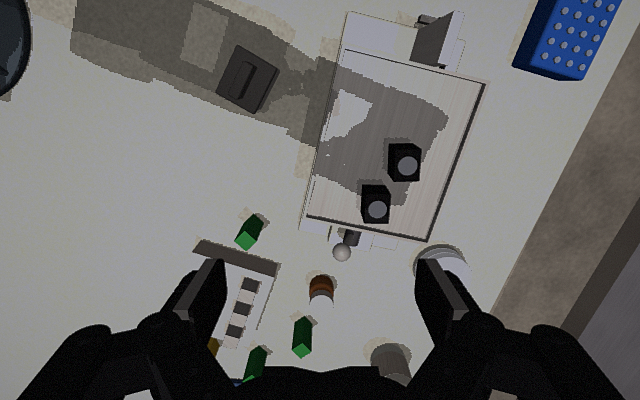

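The wrist view agrees with the other two: cubes at px (406,164) and (376,206), lever ball at (341,252), bucket at (246,79). Next I'll measure the tray and move the first cube.

```bash
python3 - <<'E'
from h import *
for n in("top","scene"):
    z=np.load(f"pics/{n}0.npz"); im={k:z[k] for k in z.files}
    for c in comps(pts(im),.019,.036,50,(.33,.6,.2,.5)): print(n,[np.round(x,3) for x in c])
E
python3 - <<'E'
from cell import r, optics
from h import *
p=[0.656,-0.013]; yaw=np.radians(16)
r.set_gripper(0.65,30)
y=go(r,[*p,0.24],yaw)
r.move_linear([*p,0.146],vel=0.15)
r.set_gripper(0.0,30); print(r.current_opening(), r.current_contact_force())
r.move_linear([*p,0.26],vel=0.2); print(r.current_opening(),r.current_contact_force(),r.current_t())
y=go(r,[0.455,0.30,0.30],np.radians(5)); print(r.current_opening(),r.current_t(),y)
im,T=wrist(r,optics,"w2")
for c in comps(pts(im,T),.019,.036,50,(.33,.6,.2,.5)): print([np.round(x,3) for x in c])
E
```

```text
top [array([214., 236.]), np.int32(291), array([0.451, 0.342]), array([0.15 , 0.183]), np.float64(5.043), np.float64(0.028)]
scene [array([382., 147.]), np.int32(443), array([0.455, 0.339]), array([0.154, 0.188]), np.float64(4.816), np.float64(0.026)]
0.3468330565116226 [0.17578312 0.39280518 0.41667832]
0.3435566888565649 [ 0.22660383  0.22663316 -1.19545151] 6.1
0.34841882869445434 7.5 0.08726646259971647
[array([321., 109.]), np.int32(2804), array([0.452, 0.34 ]), array([0.151, 0.179]), np.float64(4.915), np.float64(0.029)]
```

View pics/w2.png

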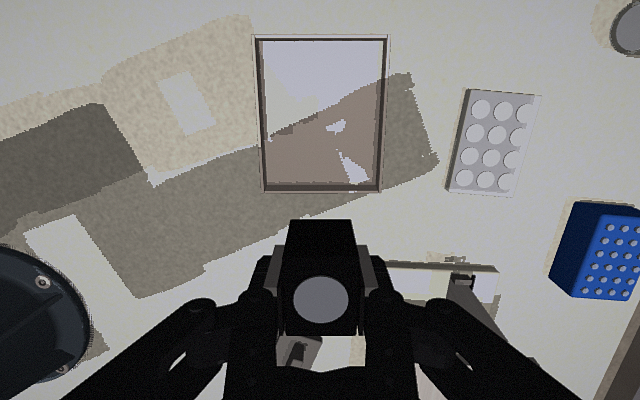

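The cube is held in the fingers, and the tray (centre (0.453,0.340), yaw 4.9°, size matching) is seen at px (321,109).

```bash
python3 - <<'E'
from cell import r, optics
from h import *
p=[0.456,0.300]
r.move_linear([*p,0.10],vel=0.25);r.move_linear([*p,0.0355],vel=0.1); print(r.current_contact_force())
r.set_gripper(0.6); r.move_linear([*p,0.12],vel=0.25); r.move_linear([*p,0.22],vel=0.3)
go(r,[0.57,-0.05,0.36],np.radians(14))
im,T=wrist(r,optics,"w3"); P=pts(im,T)
for lo,hi in((.14,.18),(.108,.135),(.05,.1)):
    for c in comps(P,lo,hi,30,(.3,.8,-.2,.3)): print(lo,[np.round(x,3) for x in c])
print(r.current_t())
E
```

```text
[ 0.0934331  -0.03855028  0.11425304]
0.14 [array([457.,  18.]), np.int32(627), array([0.656, 0.113]), array([0.013, 0.03 ]), np.float64(2.491), np.float64(0.15)]
0.14 [array([380., 202.]), np.int32(1194), array([ 0.639, -0.071]), array([0.03 , 0.038]), np.float64(13.526), np.float64(0.158)]
0.108 [array([398., 126.]), np.int32(32039), array([0.64 , 0.008]), array([0.173, 0.25 ]), np.float64(2.019), np.float64(0.12)]
0.108 [array([341., 253.]), np.int32(314), array([ 0.624, -0.16 ]), array([0.024, 0.023]), np.float64(14.032), np.float64(0.117)]
0.05 [array([431.,  17.]), np.int32(431), array([0.65 , 0.124]), array([0.001, 0.044]), np.float64(1.72), np.float64(0.077)]
0.05 [array([232.,  63.]), np.int32(3094), array([0.443, 0.024]), array([0.068, 0.058]), np.float64(74.752), np.float64(0.063)]
0.05 [array([239., 236.]), np.int32(277), array([ 0.489, -0.197]), array([0.019, 0.025]), np.float64(59.188), np.float64(0.069)]
0.05 [array([353., 238.]), np.int32(226), array([ 0.642, -0.162]), array([0.028, 0.026]), np.float64(0.654), np.float64(0.055)]
12.125
```

View pics/w3.png

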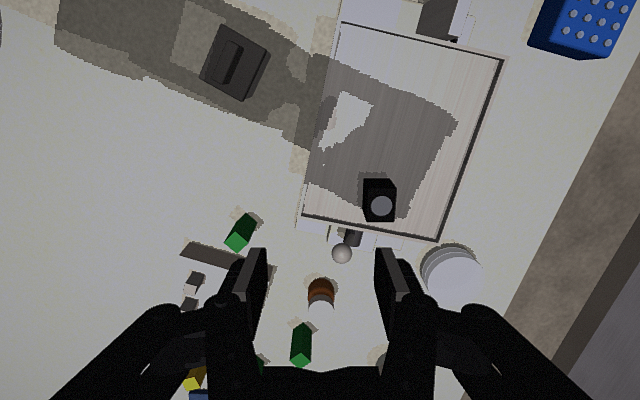

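One cube remains on the pan at px (380,202) = (0.639,-0.071), and the pan has risen about 3 mm as expected.

```bash
python3 - <<'E'
from cell import r, optics
from h import *
p=[0.639,-0.071]; yaw=np.radians(14)
y=go(r,[*p,0.23],yaw)
r.move_linear([*p,0.149],vel=0.15)
r.set_gripper(0.0,30); print(r.current_opening(), r.current_contact_force())
r.move_linear([*p,0.26],vel=0.25); print(r.current_opening(),r.current_t())
p=[0.4495,0.380]
go(r,[*p,0.20],np.radians(5)); print(r.current_opening(),r.current_t())
im,T=wrist(r,optics,"w4")
r.move_linear([*p,0.10],vel=0.25);r.move_linear([*p,0.0355],vel=0.1); print(r.current_contact_force())
r.set_gripper(0.6); r.move_linear([*p,0.12],vel=0.25); r.move_linear([*p,0.2],vel=0.3)
go(r,[0.40,0.20,0.36],np.radians(75-90))
im,T=wrist(r,optics,"w5"); P=pts(im,T)
for lo,hi in((.028,.06),(.05,.1),(.075,.1)):
    for c in comps(P,lo,hi,30,(.3,.6,-.2,.5)): print(lo,[np.round(x,3) for x in c])
print(r.current_t())
E
```

```text
0.3488988242965111 [ 0.36240954 -0.53089968 -0.27297249]
0.34955405862991 14.3583
0.34707544194074824 16.15
[-0.20650254  0.05120633 -1.20775259]
0.028 [array([338.,  64.]), np.int32(998), array([0.454, 0.322]), array([0.15 , 0.144]), np.float64(5.015), np.float64(0.03)]
0.028 [array([324.,   3.]), np.int32(169), array([0.449, 0.361]), array([0.01 , 0.031]), np.float64(74.94), np.float64(0.042)]
0.028 [array([344.,  56.]), np.int32(839), array([0.456, 0.3  ]), array([0.031, 0.038]), np.float64(5.692), np.float64(0.042)]
0.028 [array([376., 237.]), np.int32(433), array([0.431, 0.043]), array([0.086, 0.042]), np.float64(33.583), np.float64(0.044)]
0.05 [array([377., 251.]), np.int32(1068), array([0.443, 0.025]), array([0.068, 0.058]), np.float64(74.846), np.float64(0.062)]
0.05 [array([440., 371.]), np.int32(100), array([ 0.493, -0.193]), array([0.013, 0.021]), np.float64(82.762), np.float64(0.069)]
19.8083
```

View pics/w5.png

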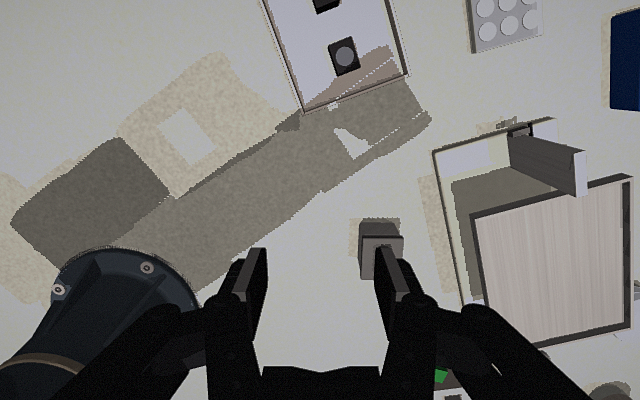

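Both cubes are in the tray, at px (344,56) and the top edge, and the pan is empty. The bucket is at px (377,251) = (0.443,0.025) with its x axis at -15°.

```bash
python3 - <<'E'
from cell import r, optics
from h import *
r.set_gripper(0.5,60)
go(r,[0.443,-0.03,0.30],np.radians(-15))
im,T=wrist(r,optics,"w6"); P=pts(im,T)
for lo,hi in((.05,.1),(.078,.1)):
    for c in comps(P,lo,hi,20,(.35,.54,-.08,.12)): print(lo,[np.round(x,4) for x in c]); b=c
p=list(map(float,b[2])); s=b[3];a=b[4]
a=a if s[0]<s[1] else a-90
a=(a+90)%180-90
print(p,a)
assert abs(a+15)<4 and abs(p[0]-.443)<.006
y=go(r,[*p,0.16],np.radians(a))
r.move_linear([*p,0.0895],vel=0.1); print(r.current_contact_force())
r.set_gripper(0.0,60); print(r.current_opening(), r.current_contact_force())
r.move_linear([*p,0.15],vel=0.1); r.sleep(0.3); print(r.current_opening(),r.current_contact_force(),r.current_t())
r.move_linear([*p,0.27],vel=0.2)
go(r,[0.639,0.042,0.27],np.radians(2)); r.sleep(0.3); print(r.current_opening(),r.current_contact_force(),r.current_t())
wrist(r,optics,"w7")
im=optics.get_image("scene"); cv2.imwrite("pics/s7.png",im["pixels"][100:300,200:520,::-1].repeat(2,0).repeat(2,1))
E
```

```text
0.05 [array([307., 110.]), np.int32(3595), array([0.4425, 0.0245]), array([0.0672, 0.0581]), np.float64(74.9924), np.float64(0.0624)]
0.078 [array([306., 113.]), np.int32(711), array([0.4427, 0.0247]), array([0.0447, 0.014 ]), np.float64(74.5007), np.float64(0.0921)]
[0.44273999333381653, 0.024745870381593704] -15.499336242675781
[-0.0459214  -0.23371501  0.59851699]
0.1503877704196794 [-1.55702722 -0.35478188  7.08655353]
0.15048269189063146 [ 0.22233062  0.24181465 -4.60875346] 24.0
0.15008148841917676 [ 0.3243094   0.12523318 -4.98228905] 25.8583
```

View pics/s7.png

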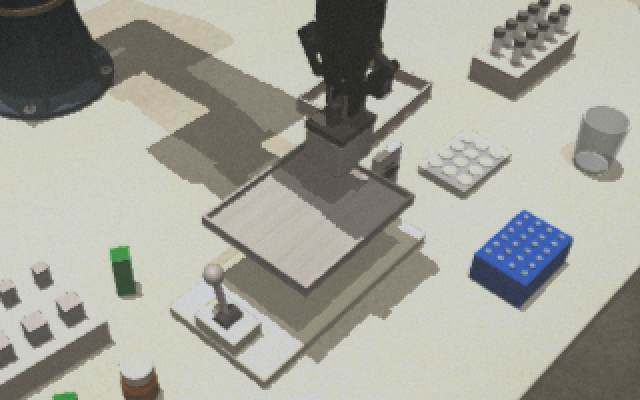

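```bash
python3 - <<'E'
from cell import r, optics
from h import *
p=[0.639,0.042]
r.move_linear([*p,0.222],vel=0.15);r.move_linear([*p,0.209],vel=0.05); r.sleep(0.3); print(r.current_contact_force())
# follow the pan down
for z in (0.205,0.20,0.196,0.193,0.190):
    r.move_linear([*p,z],vel=0.05); r.sleep(.1); f=r.current_contact_force()[2]; print(z,f)
    if f>-1.0: break
r.set_gripper(0.4); r.sleep(0.5); r.move_linear([*p,0.30],vel=0.15)
go(r,[0.56,0.03,0.40],np.radians(-10)); r.sleep(.5)
im,T=wrist(r,optics,"w8"); P=pts(im,T)
for lo,hi in((.15,.21),(.085,.12)):
    for c in comps(P,lo,hi,20,(.5,.8,-.15,.2)): print(lo,[np.round(x,4) for x in c])
print(r.current_t())
im=optics.get_image("scene"); np.savez("pics/s8.npz",**im);cv2.imwrite("pics/s8.png",cv2.resize(im["pixels"][130:270,300:440,::-1],None,fx=4,fy=4,interpolation=cv2.INTER_CUBIC))
E
```

```text
[-1.00267199 -0.09401293 -4.25704695]
0.205 -2.8432325651878023
0.2 -1.9775754604960643
0.196 -1.1183490527827336
0.193 -0.7668547338191798
0.15 [array([396.,  54.]), np.int32(333), array([0.6553, 0.1229]), array([0.0119, 0.0493]), np.float64(0.8276), np.float64(0.1506)]
0.15 [array([390., 135.]), np.int32(3407), array([0.6387, 0.0417]), array([0.0583, 0.0683]), np.float64(2.0292), np.float64(0.1611)]
0.085 [array([383.,  58.]), np.int32(252), array([0.6496, 0.1232]), array([0.001 , 0.0488]), np.float64(1.9346), np.float64(0.1036)]
0.085 [array([388., 167.]), np.int32(18189), array([ 0.6407, -0.0108]), array([0.1727, 0.2128]), np.float64(1.9988), np.float64(0.0989)]
31.3667
```

View pics/w8.png

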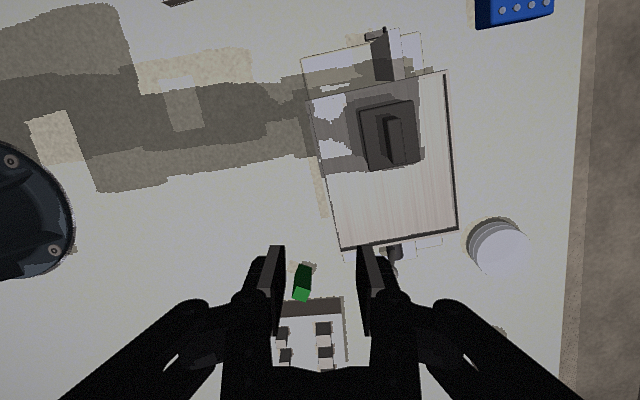

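View pics/s8.png

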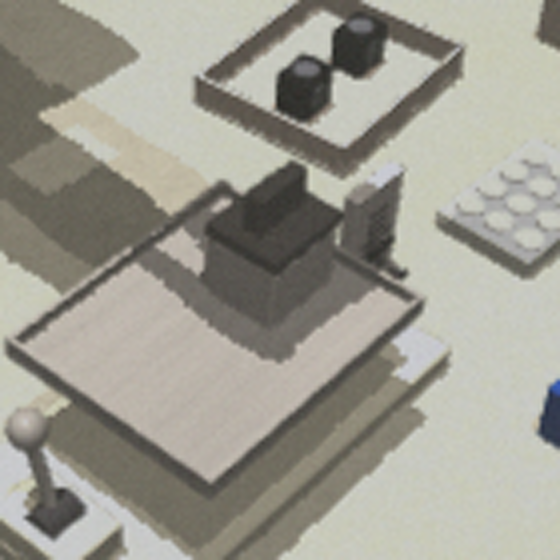

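The bucket stands on the pan at px (390,135), and the pan has sunk about 24 mm. The pan centre is (0.6407,-0.0108) with yaw 2.0°. The pointer and marker are on the far (+x) side of the column, so I'll enlarge that area in the scene view.

```bash
python3 - <<'E'
from h import *
z=np.load("pics/s8.npz"); im={k:z[k] for k in z.files}
T=cam_world(im); print("cam",T[:3,3])
c=im["pixels"][160:215,370:430,::-1]
cv2.imwrite("pics/s8z.png",cv2.resize(c,None,fx=10,fy=10,interpolation=cv2.INTER_NEAREST))
P=pts(im)
th=np.radians(2);Rm=np.array([[np.cos(th),np.sin(th)],[-np.sin(th),np.cos(th)]])
S=P.copy(); S[...,:2]=(P[...,:2]-[0.644,-.012])@Rm.T
np.set_printoptions(linewidth=250,suppress=True)
def px(p):
    w=np.array([*( [0.6407,-.0108]+Rm.T@np.array(p[:2])),p[2],1]);c=im["camera_from_world"]@w
    return np.round([c[0]/c[2]*im["fx"]+im["cx"],c[1]/c[2]*im["fy"]+im["cy"]],1)
for q in((14,108,150),(26,108,150),(26,158,150),(26,158,20),(26,108,20),(31,149,99),(31,149,60)): print(q,px(np.array(q)/1000))
for v in range(176,206): print(v,[tuple(int(round(t*1000)) if t==t else -1 for t in S[v,u]) for u in range(394,408)])
E
```

```text
cam [ 1.12859821 -0.58514482  0.86563373]
(14, 108, 150) [384.9 178.4]
(26, 108, 150) [388.6 180.5]
(26, 158, 150) [400.1 171.3]
(26, 158, 20) [394.7 206. ]
(26, 108, 20) [384.  215.2]
(31, 149, 99) [397.4 188.1]
(31, 149, 60) [395.8 198.4]
176 [(21, 135, 148), (25, 134, 151), (25, 139, 148), (26, 142, 147), (25, 148, 142), (24, 155, 138), (25, 159, 135), (-56, 303, -3), (-51, 301, 1), (-51, 306, -2), (-48, 308, -1), (-44, 306, 2), (-44, 313, -2), (-42, 316, -3)]
177 [(26, 128, 152), (24, 135, 146), (25, 140, 144), (25, 144, 141), (24, 150, 137), (25, 154, 135), (-55, 296, -3), (-49, 293, 3), (-50, 299, -1), (-48, 301, -1), (-45, 304, -2), (-42, 305, -1), (-42, 310, -3), (-39, 311, -2)]
178 [(25, 131, 146), (25, 135, 144), (24, 142, 138), (27, 141, 141), (25, 151, 133), (25, 155, 131), (-51, 291, -1), (-50, 295, -3), (-45, 292, 2), (-43, 295, 1), (-41, 298, 1), (-40, 301, -1), (-38, 305, -3), (-36, 306, -2)]
179 [(23, 134, 140), (23, 138, 137), (26, 139, 138), (27, 143, 136), (27, 148, 133), (26, 154, 128), (-48, 286, -1), (-46, 288, -1), (-44, 292, -2), (-1, -1, -1), (-38, 293, 2), 
[... 4981 characters left out ...]
9, 0), (24, 212, -1), (27, 213, 0), (29, 216, 0)]
203 [(55, 99, 97), (58, 98, 100), (61, 98, 102), (62, 102, 99), (64, 104, 99), (66, 105, 100), (69, 104, 103), (74, 102, 108), (75, 104, 108), (78, 104, 109), (79, 107, 107), (27, 207, 1), (29, 209, 1), (30, 214, -2)]
204 [(58, 93, 100), (60, 95, 100), (62, 98, 99), (63, 101, 98), (66, 101, 99), (68, 103, 99), (70, 104, 100), (73, 104, 102), (76, 104, 104), (78, 104, 105), (82, 102, 110), (83, 107, 106), (31, 208, -2), (33, 210, -1)]
205 [(60, 91, 99), (62, 94, 98), (65, 93, 101), (67, 95, 100), (69, 97, 101), (70, 100, 99), (71, 103, 98), (72, 107, 95), (75, 106, 98), (84, 96, 111), (85, 99, 110), (84, 106, 105), (33, 205, -2), (37, 204, 1)]
```

View pics/s8z.png

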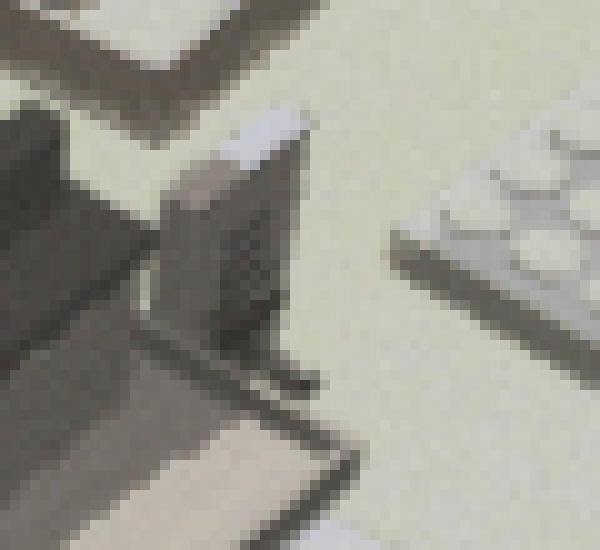

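The pointer bar is at px (397,190), top about z=98 mm. The marker is a dark bit at px (399,197), about z=50 mm, which is too coarse at this range. I'll take an oblique close-up with the wrist camera.

```bash
cat > look.py <<'E'
from h import *
def camposes(r,im_mount,t,dist,azs,els,rolls=range(0,360,30)):
    M=np.asarray(im_mount);q0=np.array(r.current_q());out=[]
    for az in azs:
      for el in els:
        a,e=np.radians(az),np.radians(el)
        u=np.array([np.cos(a)*np.cos(e),np.sin(a)*np.cos(e),np.sin(e)]); c=np.array(t)+dist*u; z=-u
        x0=np.cross([0,0,-1.],z);x0/=np.linalg.norm(x0);x0=-x0 if False else x0; y0=np.cross(z,x0)
        for ro in rolls:
            b=np.radians(ro);x=np.cos(b)*x0+np.sin(b)*y0;y=np.cross(z,x)
            W=np.eye(4);W[:3,:3]=np.c_[x,y,z];W[:3,3]=c
            Tt=W@np.linalg.inv(M); p=Tt[:3,3]; q=R.from_matrix(Tt[:3,:3]).as_quat()
            if p[2]<0.16: continue
            j=r.inverse_kinematics(list(p),list(q))
            if j is None: continue
            out.append((float(np.abs(np.array(j)-q0).max()),az,el,ro,np.round(p,3),j,q))
    return sorted(out,key=lambda o:o[0])
E
python3 - <<'E'
from cell import r, optics
from look import *
im=optics.get_image("wrist")
o=camposes(r,im["mount"],[0.668,0.145,0.07],0.30,(20,45,70,90),(25,35,45,55,65))
for x in o[:25]: print(round(x[0],2),x[1:5],np.round(x[5],2))
print(len(o), r.current_q())
E
```

```text
0.38 (90, 65, 180, array([0.668, 0.177, 0.231])) [ 0.23  0.65  1.24 -0.11  1.28  0.26]
0.44 (90, 55, 180, array([0.668, 0.204, 0.223])) [ 0.32  0.7   1.18 -0.28  1.36  0.39]
0.45 (70, 65, 180, array([0.679, 0.175, 0.231])) [ 0.22  0.68  1.18 -0.09  1.34  0.59]
0.51 (90, 65, 150, array([0.688, 0.181, 0.228])) [ 0.23  0.77  1.03 -0.11  1.53 -0.24]
0.52 (90, 45, 180, array([0.668, 0.23 , 0.21 ])) [ 0.41  0.78  1.11 -0.42  1.45  0.5 ]
0.54 (70, 55, 180, array([0.688, 0.2  , 0.223])) [ 0.29  0.78  1.04 -0.23  1.49  0.68]
0.54 (70, 65, 150, array([0.699, 0.172, 0.228])) [ 0.19  0.8   0.98 -0.04  1.58  0.06]
0.55 (45, 65, 150, array([0.708, 0.157, 0.228])) [0.14 0.81 0.96 0.04 1.58 0.43]
0.57 (90, 55, 150, array([0.688, 0.208, 0.22 ])) [ 0.31  0.84  0.96 -0.25  1.6  -0.14]
0.61 (90, 35, 180, array([0.668, 0.253, 0.193])) [ 0.48  0.88  1.03 -0.55  1.56  0.57]
0.64 (70, 45, 180, array([0.697, 0.225, 0.21 ])) [ 0.36  0.9   0.88 -0.34  1.66  0.73]
0.65 (20, 65, 120, array([0.726, 0.13 , 0.222])) [0.05 0.91 0.82 0.2  1.74 0.29]
0.65 (70, 55, 150, array([0.708, 0.198, 0.22 ])) [ 0.26  0.91  0.82 
[... 451 characters left out ...]
(90, 65, 210, array([0.649, 0.181, 0.229])) [ 0.27  0.56  1.41 -0.21  1.06  0.85]
0.72 (90, 25, 180, array([0.668, 0.273, 0.173])) [ 0.53  0.98  0.94 -0.68  1.68  0.62]
0.72 (20, 55, 150, array([0.734, 0.148, 0.22 ])) [0.11 0.96 0.73 0.08 1.81 0.86]
0.75 (90, 35, 150, array([0.688, 0.256, 0.189])) [ 0.45  1.01  0.79 -0.52  1.8   0.01]
0.77 (70, 35, 180, array([0.705, 0.246, 0.193])) [ 0.41  1.04  0.71 -0.46  1.83  0.74]
0.78 (70, 45, 150, array([0.717, 0.221, 0.206])) [ 0.32  1.04  0.63 -0.29  1.9   0.18]
0.78 (90, 55, 120, array([0.702, 0.22 , 0.211])) [ 0.34  0.98  0.74 -0.31  1.84 -0.64]
110 [-2.94933089e-02  2.65229733e-01  1.40996000e+00 -5.89752346e-06
  1.46641573e+00  1.45040764e-01]
```

```bash
python3 - <<'E'
from cell import r, optics
from look import *
im=optics.get_image("wrist")
o=camposes(r,im["mount"],[0.668,0.145,0.07],0.30,(70,),(45,),(180,))
print(o[0][4]); np.save("pics/lookq.npy",o[0][5])
r.set_joints(list(o[0][5])); r.sleep(.3)
im,T=wrist(r,optics,"w9"); print(r.current_t())
E
```

```text
[0.697 0.225 0.21 ]
33.025
```

View pics/w9.png

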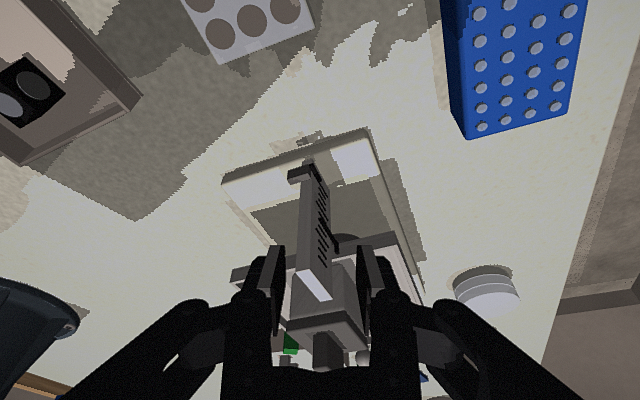

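```bash
cat > an.py <<'E'
from h import *
import sys
z=np.load(f"pics/{sys.argv[1]}.npz"); im={k:z[k] for k in z.files if k!="T"};T=z["T"]
u0,u1,v0,v1=map(int,sys.argv[2:6])
c=im["pixels"][v0:v1,u0:u1,::-1].astype(float)
c=(255*np.clip(c/255*1.5,0,1)**.7).astype(np.uint8)
f=min(790//c.shape[1],590//c.shape[0])
cv2.imwrite(f"pics/{sys.argv[1]}z.png",cv2.resize(c,None,fx=f,fy=f,interpolation=cv2.INTER_NEAREST)); print("f",f)
P=pts(im,T);th=np.radians(2);Rm=np.array([[np.cos(th),np.sin(th)],[-np.sin(th),np.cos(th)]])
S=P.copy();S[...,:2]=(P[...,:2]-[0.6407,-.0108])@Rm.T
np.save(f"pics/{sys.argv[1]}S.npy",S)
E
python3 an.py w9 270 370 130 270; python3 - <<'E'
import numpy as np
S=np.load("pics/w9S.npy")
for v in range(150,188,3): print(v,[tuple(np.round(S[v,u]*1000).astype(int)) for u in range(284,324,4)])
E
```

```text
f 4
150 [(np.int64(-5), np.int64(164), np.int64(0)), (np.int64(-1), np.int64(162), np.int64(0)), (np.int64(3), np.int64(160), np.int64(-1)), (np.int64(7), np.int64(159), np.int64(1)), (np.int64(13), np.int64(160), np.int64(4)), (np.int64(17), np.int64(161), np.int64(7)), (np.int64(22), np.int64(160), np.int64(9)), (np.int64(26), np.int64(159), np.int64(9)), (np.int64(31), np.int64(160), np.int64(13)), (np.int64(35), np.int64(160), np.int64(15))]
153 [(np.int64(-6), np.int64(161), np.int64(1)), (np.int64(-3), np.int64(159), np.int64(0)), (np.int64(3), np.int64(160), np.int64(4)), (np.int64(8), np.int64(160), np.int64(7)), (np.int64(13), np.int64(160), np.int64(9)), (np.int64(17), np.int64(160), np.int64(12)), (np.int64(22), np.int64(161), np.int64(15)), (np.int64(26), np.int64(160), np.int64(15)), (np.int64(31), np.int64(160), np.int64(18)), (np.int64(35), np.int64(159), np.int64(18))]
156 [(np.int64(-6), np.int64(160), np.int64(5)), (np.int64(-1), np.int64(160), np.int64(8)), (np.int64(3), np.int64(160), np.int64(9)), (np.int64(8), np.int64(160), np.int64(12)), (np.int64(13), np.int6
[... 4091 characters left out ...]
), np.int64(20)), (np.int64(18), np.int64(158), np.int64(55)), (np.int64(22), np.int64(158), np.int64(57)), (np.int64(25), np.int64(156), np.int64(56)), (np.int64(26), np.int64(147), np.int64(47)), (np.int64(27), np.int64(139), np.int64(40))]
186 [(np.int64(-18), np.int64(133), np.int64(20)), (np.int64(-14), np.int64(131), np.int64(20)), (np.int64(-10), np.int64(130), np.int64(21)), (np.int64(-6), np.int64(128), np.int64(20)), (np.int64(-2), np.int64(127), np.int64(21)), (np.int64(19), np.int64(159), np.int64(60)), (np.int64(22), np.int64(158), np.int64(60)), (np.int64(25), np.int64(156), np.int64(59)), (np.int64(26), np.int64(147), np.int64(51)), (np.int64(26), np.int64(137), np.int64(42))]
```

View pics/w9z.png

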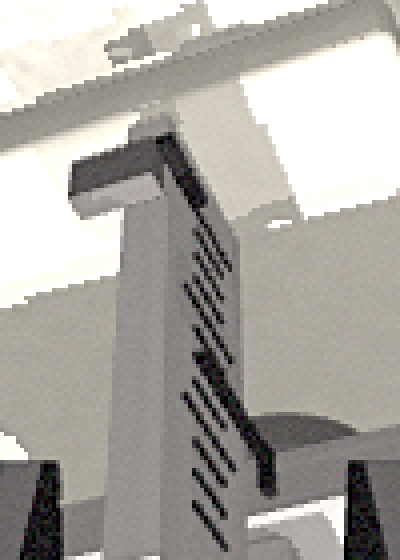

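The close-up (upside-down) shows the marker at px (300,172): a grey block at z 43–56 mm with a black line whose top is at z≈50 mm. The pointer tip is at px (321,218). Next I'll get the pointer height in the same view.

```bash
python3 - <<'E'
import numpy as np
S=np.load("pics/w9S.npy")*1000
z=np.load("pics/w9.npz")["pixels"].astype(int).sum(2)
X,Y,Z=S[...,0],S[...,1],S[...,2]
m=(X>29)&(X<34)&(Y>125)&(Y<153)&(Z>85)&(Z<110); print("pointer",m.sum(),np.percentile(Z[m],[5,25,50,75,95]),np.percentile(Y[m],[2,98]))
v,u=np.nonzero(m); 
for a in range(v.min(),v.max()+1,3):
    k=m[a]; print(a,np.nonzero(k)[0][[0,-1]] if k.any() else None, np.round(Z[a][k],0), np.round(Y[a][k]))
m=(X>28)&(X<34)&(Y>148)&(Y<175)&(Z>40)&(Z<60); print("line",m.sum(),np.percentile(Z[m],[5,25,50,75,95]),np.percentile(Y[m],[2,98]))
m=(X>-60)&(X<60)&(Y>-90)&(Y<0)&(Z>80)&(Z<125);print("floor",m.sum(),np.median(Z[m]) if m.any() else 0)
E
```

```text
pointer 91 [94.65817477 96.55145886 97.08043607 97.42071584 97.85505242] [125.53911783 149.45964651]
217 [321 321] [94.] [149.]
220 [319 323] [97. 98. 98. 97. 96.] [149. 149. 149. 148. 146.]
223 [321 325] [97. 97. 97. 98. 96.] [145. 144. 144. 144. 142.]
226 [323 327] [97. 97. 98. 97. 95.] [140. 140. 140. 139. 136.]
229 [324 329] [97. 97. 98. 97. 96. 95.] [135. 136. 136. 135. 134. 132.]
232 [326 330] [97. 97. 97. 97. 97.] [131. 131. 130. 131. 129.]
235 [328 331] [97. 97. 98. 97.] [127. 126. 126. 125.]
line 102 [47.70962879 49.29522372 49.92119183 50.35074638 50.76676093] [151.13037683 172.34654665]
floor 0 0
```

The pointer (top 97, about 96 at its centre) is about 47 mm above the marker line (about 49). At 8 mm per 0.17 kg that is 6 units, so three large bars (48 mm) should do it. Now a view of the rack.

```bash
python3 - <<'E'
from cell import r, optics
from h import *
p=r.current_tool_pos(); r.move_linear([p[0],p[1],0.30],vel=0.3)
go(r,[0.50,0.05,0.38],0.0)
y=go(r,[0.47,-0.37,0.33],np.radians(-4.9)); print(y)
r.set_gripper(0.55,60)
im,T=wrist(r,optics,"w10"); P=pts(im,T)
for lo,hi in((.062,.085),(.036,.052)):
    for c in comps(P,lo,hi,20,(.36,.56,-.44,-.15)): print(lo,[np.round(x,4) for x in c])
print(r.current_t())
E
```

```text
-0.08552113334772216
0.062 [array([324.,   3.]), np.int32(120), array([ 0.4841, -0.213 ]), array([0.0072, 0.0215]), np.float64(81.8368), np.float64(0.0697)]
0.062 [array([348.,  86.]), np.int32(560), array([ 0.5068, -0.2957]), array([0.0239, 0.025 ]), np.float64(84.8649), np.float64(0.0741)]
0.062 [array([283.,  86.]), np.int32(292), array([ 0.4351, -0.289 ]), array([0.0165, 0.0177]), np.float64(85.1635), np.float64(0.0741)]
0.062 [array([347., 130.]), np.int32(513), array([ 0.5027, -0.3426]), array([0.024 , 0.0249]), np.float64(84.9945), np.float64(0.074)]
0.062 [array([284., 130.]), np.int32(279), array([ 0.4311, -0.3366]), array([0.0172, 0.0176]), np.float64(84.6335), np.float64(0.074)]
0.062 [array([346., 171.]), np.int32(474), array([ 0.4985, -0.391 ]), array([0.0255, 0.0245]), np.float64(85.0027), np.float64(0.0739)]
0.062 [array([285., 170.]), np.int32(252), array([ 0.427 , -0.3838]), array([0.017 , 0.0174]), np.float64(84.9694), np.float64(0.0739)]
0.036 [array([320.,   7.]), np.int32(71), array([ 0.4834, -0.2115]), array([0.0106, 0.0274]), np.float64(84.466), np.float64(0.0442)]
0.036 [array([314., 121.]), np.int32(12453), array([ 0.4669, -0.3403]), array([0.1549, 0.1407]), np.float64(85.1169), np.float64(0.0442)]
36.4333
```

View pics/w10.png

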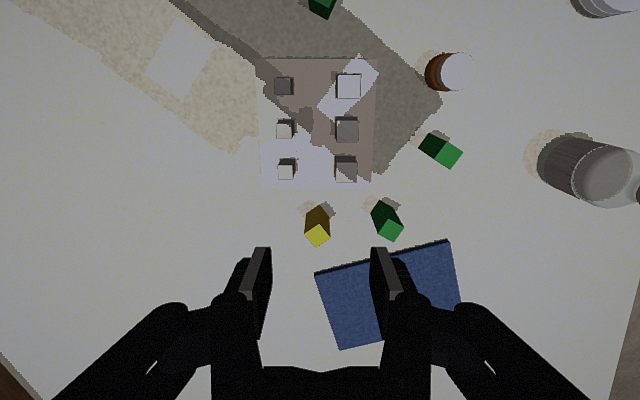

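The block has three large steel bars at px (348,86), (347,130), (346,171) and three small ones at (283,86), (284,130), (285,170), all with tops at z=74 mm and on the sleeve grid. The look-alikes (green at (322,5), (440,150), (386,220); yellow at (317,232)) stand outside the block on the bench. I'll take the large steel bars in the sleeves, starting with (348,86); here is a crop to confirm it.

```bash
python3 an.py w10 240 400 40 200
```

```text
f 3
```

View pics/w10z.png

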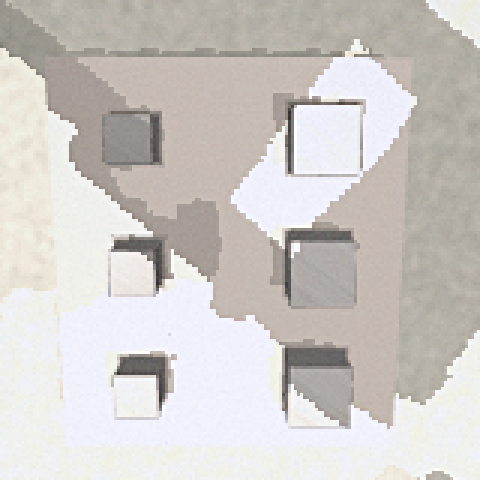

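The crop confirms grey steel bars in all six sleeves, with the larger squares in the right column. Drawing the first large bar.

```bash
cat > bar.py <<'E'
from cell import r, optics
from h import *
C=np.array([0.6407,-0.0108]);th=np.radians(2)
def sw(x,y): return C+np.array([[np.cos(th),-np.sin(th)],[np.sin(th),np.cos(th)]])@np.array([x,y])
RC=np.array([0.4669,-0.3403]);ra=np.radians(-4.95)
def rw(x,y): return RC+np.array([[np.cos(ra),-np.sin(ra)],[np.sin(ra),np.cos(ra)]])@np.array([x,y])
def pick(rx,ry,op=0.55):
    p=list(rw(rx,ry)); r.set_gripper(op,70)
    go(r,[*p,0.17],ra); r.move_linear([*p,0.11],vel=0.2); r.move_linear([*p,0.073],vel=0.08)
    r.set_gripper(0.0,70); print("grip",r.current_opening(),np.round(r.current_contact_force(),1))
    r.move_linear([*p,0.085],vel=0.04); print("lift",np.round(r.current_contact_force(),1),r.current_opening())
    r.move_linear([*p,0.125],vel=0.08); print("out",np.round(r.current_contact_force(),1),r.current_opening())
    r.move_linear([*p,0.30],vel=0.25); r.sleep(.2)
    print("up",np.round(r.current_contact_force(),1),r.current_opening(),r.current_t())
def over(sx,sy,z=0.26):
    q=sw(sx,sy); go(r,[*q,z],th); r.sleep(.2); print("over",np.round(r.current_contact_force(),1),r.current_opening(),r.current_t())
E
python3 - <<'E'
from bar import *
pick(.036,.048)
over(-.04,-.035)
im,T=wrist(r,optics,"w11")
P=pts(im,T); print([[np.round(x,4) for x in c] for c in comps(P,.13,.30,100,(.5,.75,-.12,.03))])
im=optics.get_image("scene"); cv2.imwrite("pics/s11.png",cv2.resize(im["pixels"][100:300,260:460,::-1],None,fx=3,fy=3))
E
```

```text
grip 0.2742130522509183 [ 0.2 -0.5  4.4]
lift [ 0.1 -0.3 -3. ] 0.2721580549532258
out [-0.2 -0.1 -4.3] 0.27284904862598414
up [-0.6  0.7 -3.2] 0.2725433282954652 40.9333
over [ 0.1 -0.6 -3.2] 0.2736575537078802 42.1833
[[array([381., 108.]), np.int32(3125), array([0.6395, 0.0192]), array([0.058 , 0.0227]), np.float64(1.5182), np.float64(0.161)], [array([321., 302.]), np.int32(20164), array([ 0.6018, -0.0478]), array([0.0989, 0.0274]), np.float64(1.6216), np.float64(0.285)]]
```

View pics/s11.png

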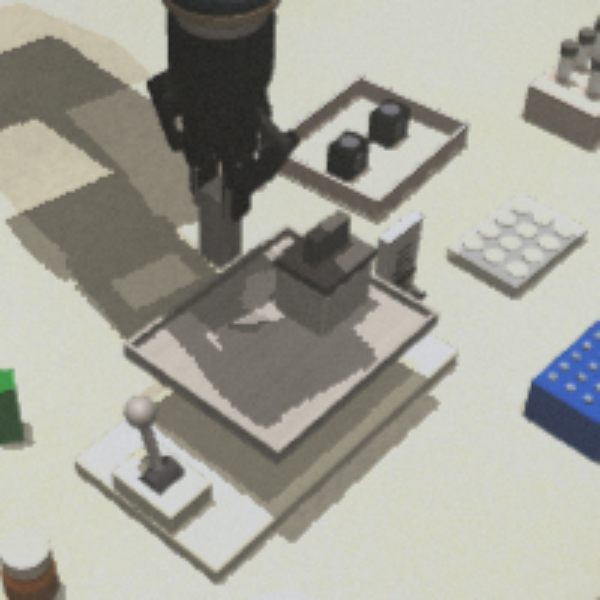

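The bar hangs upright over the pan, with the weight reading as expected (3.2 N). Lowering it while following the sinking pan.

```bash
cat >> bar.py <<'E'
def place(sx,sy,floor,w=3.3,sink=.016,h=.069):
    q=list(sw(sx,sy)); z=floor+h
    r.move_linear([*q,z+.012],vel=0.15); r.move_linear([*q,z+.001],vel=0.04); f0=r.current_contact_force()[2]; print("touch",f0)
    zz=z
    while zz>z-sink+.001:
        zz-=.004; r.move_linear([*q,zz],vel=0.04); r.sleep(.1); f=r.current_contact_force()[2]; print(round(zz,3),round(f,2))
        if f>-0.5: break
    r.sleep(.3); r.set_gripper(0.5); r.sleep(.2); r.move_linear([*q,zz+.09],vel=0.12); r.move_linear([*q,0.30],vel=0.25); print(r.current_t())
E
python3 - <<'E'
from bar import *
place(-.04,-.035,.099)
im=optics.get_image("scene"); np.savez("pics/s12.npz",**im); cv2.imwrite("pics/s12.png",cv2.resize(im["pixels"][100:300,260:460,::-1],None,fx=3,fy=3))
for c in comps(pts(im),.14,.22,10,(.53,.75,-.15,.1)): print([np.round(x,4) for x in c])
E
```

```text
touch -2.725891121915806
0.164 -2.82
0.16 -1.98
0.156 -0.61
0.152 0.26
46.925
[array([368., 189.]), np.int32(463), array([0.642 , 0.0406]), array([0.059 , 0.0707]), np.float64(1.6956), np.float64(0.1451)]
[array([333., 198.]), np.int32(112), array([ 0.6034, -0.047 ]), array([0.0282, 0.0281]), np.float64(2.3517), np.float64(0.1509)]
```

View pics/s12.png

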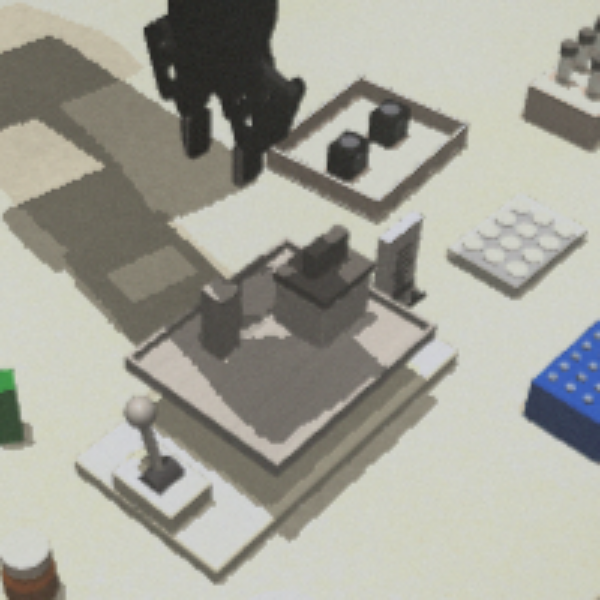

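The first bar stands upright on the pan at crop (220,315), and the pan is about 16 mm lower. On to the second bar.

```bash
python3 - <<'E'
from bar import *
pick(.036,0.0)
over(.04,-.035)
im,T=wrist(r,optics,"w13")
P=pts(im,T); print([[np.round(x,4) for x in c] for c in comps(P,.12,.30,100,(.5,.75,-.12,.03))])
place(.04,-.035,.083)
im=optics.get_image("scene"); np.savez("pics/s13.npz",**im); cv2.imwrite("pics/s13.png",cv2.resize(im["pixels"][100:300,200:460,::-1],None,fx=3,fy=3))
for c in comps(pts(im),.12,.22,10,(.53,.75,-.15,.1)): print([np.round(x,4) for x in c])
E
```

```text
grip 0.27293823057551625 [ 0.  -0.7  4.2]
lift [-0.4  1.  -3.4] 0.27239536311806073
out [-0.3 -0.3 -3.4] 0.27661874503191114
up [-0.4  0.  -2.9] 0.2699396917506081 52.0083
over [-0.1 -0.3 -4.1] 0.27328668366370107 53.525
[[array([263., 106.]), np.int32(2701), array([0.6396, 0.0189]), array([0.0582, 0.0231]), np.float64(1.7278), np.float64(0.1452)], [array([217., 192.]), np.int32(1762), array([ 0.6018, -0.0464]), array([0.0255, 0.0249]), np.float64(2.2087), np.float64(0.1524)], [array([321., 302.]), np.int32(20150), array([ 0.6819, -0.0448]), array([0.099 , 0.0278]), np.float64(1.6415), np.float64(0.285)]]
touch -2.6921491239154953
0.148 -3.84
0.144 -1.39
0.14 -0.6
0.136 0.34
58.3917
[array([387., 184.]), np.int32(33), array([0.66  , 0.0984]), array([0.0037, 0.0135]), np.float64(84.9546), np.float64(0.1374)]
[array([368., 194.]), np.int32(497), array([0.6417, 0.0402]), array([0.0607, 0.0699]), np.float64(3.2171), np.float64(0.1288)]
[array([333., 203.]), np.int32(129), array([ 0.6048, -0.047 ]), array([0.026 , 0.0291]), np.float64(3.6018), np.float64(0.1345)]
[array([358., 219.]), np.int32(133), array([ 0.6853, -0.0447]), array([0.0259, 0.0264]), np.float64(4.6607), np.float64(0.1347)]
```

View pics/s13.png

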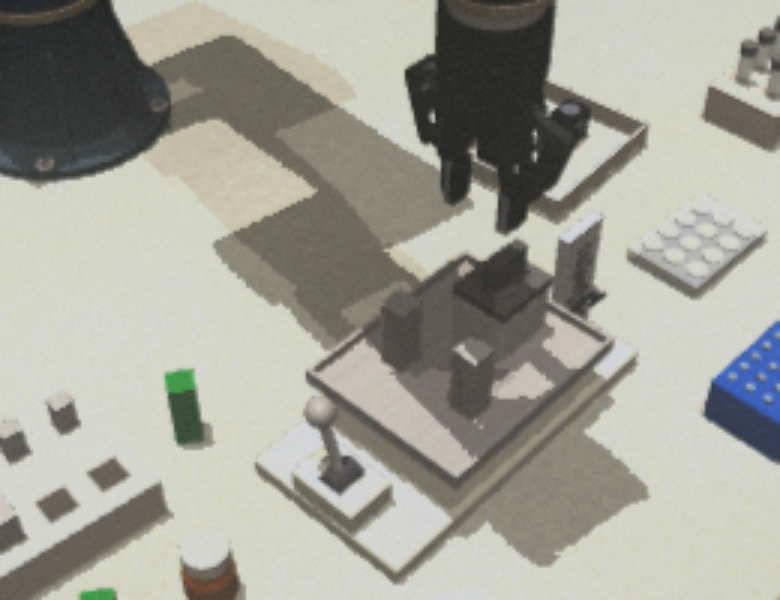

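Two bars stand on the pan and it has sunk as predicted; two sleeves are now empty. On to the third bar.

```bash
python3 - <<'E'
from bar import *
pick(.036,-.048)
over(0,-.075)
im,T=wrist(r,optics,"w14")
P=pts(im,T); print([[np.round(x,4) for x in c] for c in comps(P,.12,.30,100,(.5,.75,-.12,.03))])
place(0,-.075,.067)
go(r,[0.56,0.03,0.40],np.radians(-10))
r.set_joints(list(np.load("pics/lookq.npy"))); r.sleep(.5)
im,T=wrist(r,optics,"w15")
im=optics.get_image("scene"); np.savez("pics/s15.npz",**im); cv2.imwrite("pics/s15.png",cv2.resize(im["pixels"][100:300,200:460,::-1],None,fx=3,fy=3))
for c in comps(pts(im),.1,.22,10,(.53,.75,-.15,.1)): print([np.round(x,4) for x in c])
print(r.current_t())
E
python3 an.py w15 270 370 130 270; python3 - <<'E'
import numpy as np
S=np.load("pics/w15S.npy")*1000
X,Y,Z=S[...,0],S[...,1],S[...,2]
for n,a,b in(("ptr",125,149),("line",152,175)):
    m=(X>29)&(X<33.5)&(Y>a)&(Y<b)&(Z>35)&(Z<65); print(n,m.sum(),np.percentile(Z[m],[5,25,50,75,95]))
E
```

```text
grip 0.27503308636164936 [-0.1  0.8  5.7]
lift [-0.2  0.1 -3.3] 0.27350053493587945
out [ 0.5  0.3 -4.1] 0.2693488701271758
up [ 0.6 -1.  -3.8] 0.27409370104722036 63.725
over [-0.4  0.3 -3.2] 0.2732264365528271 65.2083
[[array([320.,  44.]), np.int32(3074), array([0.6396, 0.0189]), array([0.0582, 0.023 ]), np.float64(1.1023), np.float64(0.1291)], [array([268., 138.]), np.int32(1267), array([ 0.6017, -0.0468]), array([0.0251, 0.025 ]), np.float64(1.8533), np.float64(0.1368)], [array([374., 138.]), np.int32(1280), array([ 0.6815, -0.044 ]), array([0.0251, 0.0251]), np.float64(1.947), np.float64(0.1367)], [array([321., 302.]), np.int32(20182), array([ 0.6431, -0.0862]), array([0.1   , 0.0279]), np.float64(1.477), np.float64(0.285)]]
touch -3.623744139832512
0.132 -1.39
0.128 -2.06
0.124 -0.58
0.12 0.09
70.2417
[array([387., 186.]), np.int32(50), array([0.66  , 0.0973]), array([0.0134, 0.0049]), np.float64(1.7957), np.float64(0.1261)]
[array([367., 199.]), np.int32(505), array([0.6425, 0.0412]), array([0.0595, 0.07  ]), np.float64(2.4114), np.float64(0.1127)]
[array([333., 208.]), np.int32(134), array([ 0.6052, -0.0478]), array([0.0256, 0.0256]), np.float64(3.4668), np.float64(0.1182)]
[array([334., 224.]), np.int32(152), array([ 0.6458, -0.0855]), array([0.0267, 0.0269]), np.float64(86.5629), np.float64(0.1179)]
[array([357., 223.]), np.int32(144), array([ 0.685 , -0.0446]), array([0.027 , 0.0272]), np.float64(1.8912), np.float64(0.1182)]
72.7333
f 4
ptr 73 [46.91210753 48.67448002 49.10048876 49.663859   50.19809674]
line 87 [47.9683831  49.23269155 49.90191078 50.39504307 50.82726871]
```

View pics/w15z.png

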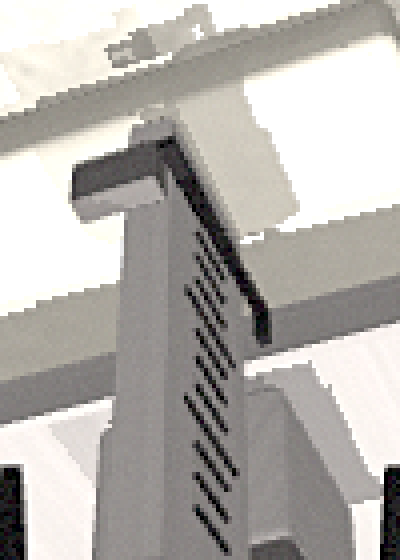

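View pics/s15.png

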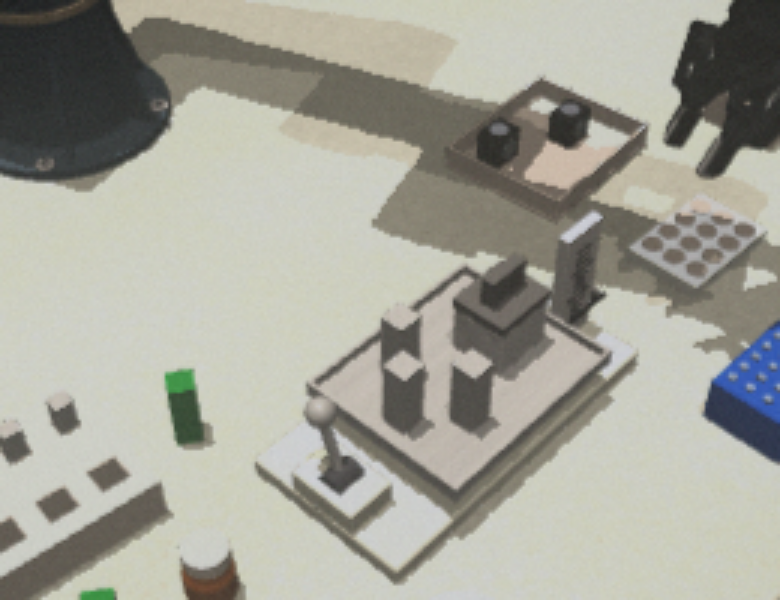

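The pointer is level with the marker (tops at 49.1 and 49.9 mm), and three large bars plus the bucket stand on the pan. Both cubes are in the tray. Now I'll push the arrest lever with the closed gripper, watching the force.

```bash
python3 - <<'E'
from bar import *
p=r.current_tool_pos(); r.move_linear([p[0],p[1],0.30],vel=0.3)
go(r,[0.50,0.0,0.38],0.0)
r.set_gripper(0.0,20)
go(r,[0.52,-0.20,0.30],th+np.pi/2)
im,T=wrist(r,optics,"w16")
P=pts(im,T); print([[np.round(x,4) for x in c] for c in comps(P,.085,.135,60,(.55,.72,-.19,-.12))])
q=sw(-.080,-.149); go(r,[*q,0.20],th+np.pi/2); r.move_linear([*q,0.107],vel=0.15)
f0=np.array(r.current_contact_force()); x=-.080; ft=[]
while x<.034:
    x+=.006; r.move_linear([*sw(x,-.149),0.107],vel=0.05); f=np.array(r.current_contact_force())-f0; ft.append((round(x,3),*np.round(f,1)))
    if np.linalg.norm(f)>14: break
print(ft,r.current_t())
im=optics.get_image("scene"); cv2.imwrite("pics/s16.png",cv2.resize(im["pixels"][170:310,250:430,::-1],None,fx=4,fy=4))
E
```

```text
[[array([281.,  52.]), np.int32(763), array([ 0.6243, -0.1616]), array([0.0247, 0.025 ]), np.float64(2.1862), np.float64(0.1181)]]
[(-0.074, np.float64(0.3), np.float64(-0.6), np.float64(0.2)), (-0.068, np.float64(-0.0), np.float64(1.2), np.float64(0.9)), (-0.062, np.float64(0.2), np.float64(0.1), np.float64(0.3)), (-0.056, np.float64(-0.6), np.float64(0.1), np.float64(1.0)), (-0.05, np.float64(0.1), np.float64(-0.7), np.float64(0.5)), (-0.044, np.float64(-0.1), np.float64(0.3), np.float64(0.9)), (-0.038, np.float64(-1.4), np.float64(0.4), np.float64(0.7)), (-0.032, np.float64(-0.1), np.float64(-0.0), np.float64(0.2)), (-0.026, np.float64(-0.6), np.float64(0.2), np.float64(-0.8)), (-0.02, np.float64(-0.4), np.float64(-0.2), np.float64(-0.2)), (-0.014, np.float64(0.0), np.float64(-0.4), np.float64(-0.5)), (-0.008, np.float64(1.0), np.float64(0.0), np.float64(0.5)), (-0.002, np.float64(-0.0), np.float64(0.1), np.float64(1.0)), (0.004, np.float64(0.1), np.float64(0.1), np.float64(-0.2)), (0.01, np.float64(-6.1), np.float64(-0.6), np.float64(2.0)), (0.016, np.float64(-35.6), np.float64(-1.0), np.float64(19.1))] 81.5583
```

View pics/s16.png

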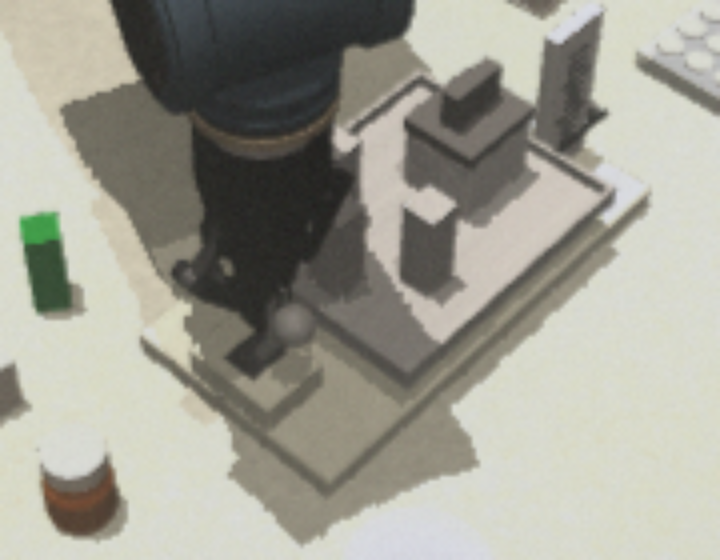

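The force rose sharply at x=+16 mm, which suggests the end stop. I'll back off and check everything.

```bash
python3 - <<'E'
from bar import *
r.move_linear([*sw(-.06,-.149),0.107],vel=0.15); r.move_linear([*sw(-.06,-.149),0.25],vel=0.25)
go(r,[0.52,-0.20,0.30],th+np.pi/2)
im,T=wrist(r,optics,"w17")
P=pts(im,T); 
for lo in (.07,.085): print([[np.round(x,4) for x in c] for c in comps(P,lo,.115,60,(.55,.72,-.19,-.125))])
print(r.current_t())
E
```

```text
[[array([282.,   9.]), np.int32(202), array([ 0.6617, -0.1603]), array([0.0128, 0.0097]), np.float64(3.8989), np.float64(0.0808)]]
[]
83.4917
```

View pics/w17.png

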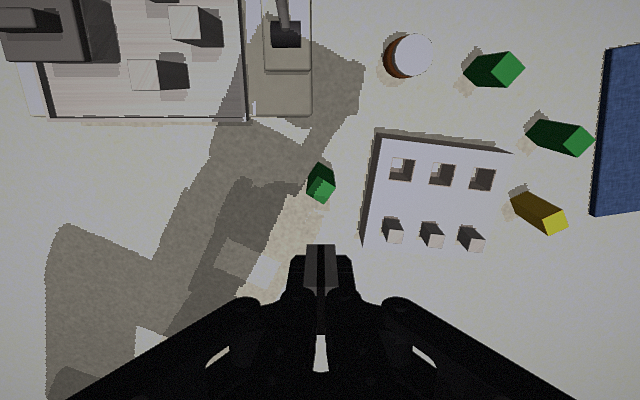

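```bash
python3 - <<'E'
from bar import *
go(r,[0.56,-0.05,0.40],np.radians(15)); r.sleep(.3)
im,T=wrist(r,optics,"w18"); P=pts(im,T)
for c in comps(P,.075,.15,60,(.5,.75,-.2,.15)): print([np.round(x,4) for x in c])
im=optics.get_image("scene"); np.savez("pics/s18.npz",**im); cv2.imwrite("pics/s18.png",cv2.resize(im["pixels"][120:320,150:450,::-1],None,fx=2.6,fy=2.6))
for c in comps(pts(im),.06,.15,20,(.5,.75,-.2,-.125)): print("sc",[np.round(x,4) for x in c])
print(r.current_t())
E
```

```text
[array([443.,  25.]), np.int32(1238), array([0.6555, 0.1228]), array([0.0129, 0.05  ]), np.float64(2.2506), np.float64(0.124)]
[array([404.,  92.]), np.int32(3145), array([0.6386, 0.0416]), array([0.0585, 0.0677]), np.float64(2.0193), np.float64(0.1131)]
[array([353., 155.]), np.int32(572), array([ 0.6014, -0.0465]), array([0.025 , 0.0251]), np.float64(1.8419), np.float64(0.1203)]
[array([412., 168.]), np.int32(665), array([ 0.681 , -0.0437]), array([0.0251, 0.0251]), np.float64(1.5564), np.float64(0.1199)]
[array([374., 190.]), np.int32(626), array([ 0.6426, -0.085 ]), array([0.0252, 0.0254]), np.float64(1.1698), np.float64(0.1197)]
[array([381., 244.]), np.int32(345), array([ 0.6744, -0.158 ]), array([0.0319, 0.0218]), np.float64(16.979), np.float64(0.1099)]
sc [array([322., 252.]), np.int32(117), array([ 0.6783, -0.1636]), array([0.0362, 0.0228]), np.float64(29.1532), np.float64(0.1088)]
85.25
```

View pics/w18.png

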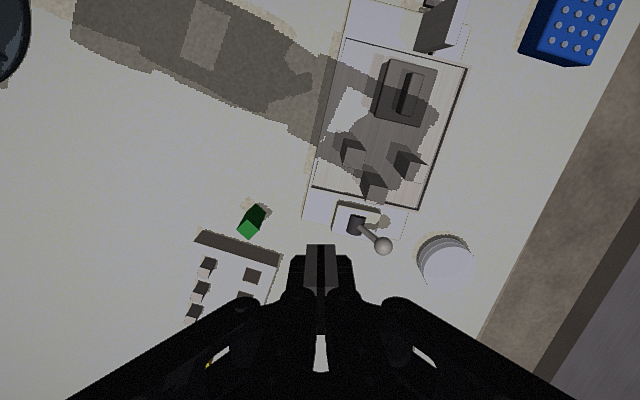

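View pics/s18.png

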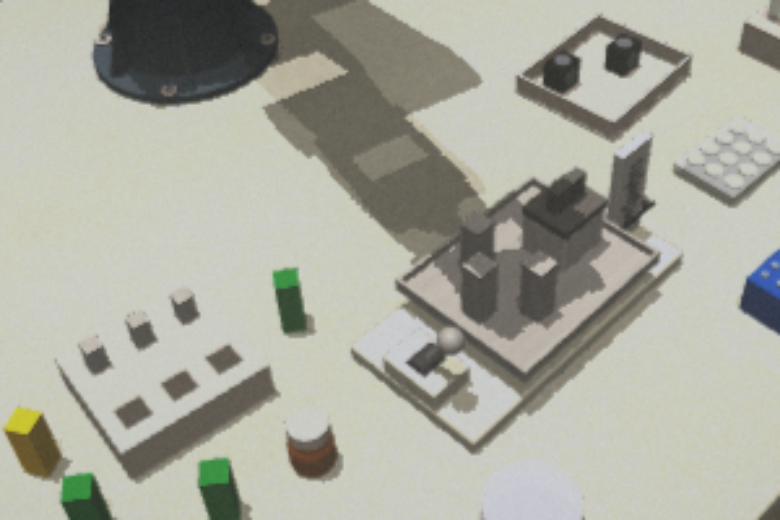

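```bash
python3 - <<'E'
from h import *
from scipy.optimize import least_squares
C=np.array([0.6407,-0.0108]);th=np.radians(2);Rm=np.array([[np.cos(th),np.sin(th)],[-np.sin(th),np.cos(th)]])
def load(n):
    z=np.load(f"pics/{n}.npz"); im={k:z[k] for k in z.files if k!="T"}; T=z["T"] if "T" in z.files else None
    P=pts(im,T); S=P.copy(); S[...,:2]=(P[...,:2]-C)@Rm.T; return S
for n,x0 in(("w1",(-.017,-.15,.106)),("w16",(-.017,-.15,.106)),("w3",(-.017,-.15,.106)),("w18",(.04,-.149,.098)),("s18",(.04,-.152,.098)),("s15",(-.017,-.15,.106))):
    S=load(n).reshape(-1,3)
    c=np.array(x0)
    for it in range(6):
        d=np.linalg.norm(S-c,axis=1); q=S[(abs(d-.012)<.006)&(S[:,2]>c[2]-.004)]
        c=least_squares(lambda v:np.linalg.norm(q-v[:3],axis=1)-v[3],[*c,.012],loss="soft_l1",f_scale=.001); rad=c.x[3]; c=c.x[:3]
    print(n,len(q),np.round(c,4),round(rad,4))
# shaft + block points
S=load("w18"); m=(abs(S[...,0])<.06)&(S[...,1]>-.185)&(S[...,1]<-.12)&(S[...,2]>.025)&(S[...,2]<.2)
q=S[m]; import collections
for lo in np.arange(.03,.12,.006):
    k=q[(q[:,2]>=lo)&(q[:,2]<lo+.006)]; 
    if len(k): print(round(lo,3),len(k),np.round(np.median(k,0),3),np.round(k.min(0),3),np.round(k.max(0),3))
E
```

```text
w1 270 [-0.0217 -0.1495  0.1087] 0.0127
w16 763 [-0.0216 -0.15    0.1089] 0.0128
w3 327 [-0.0216 -0.1497  0.1088] 0.0128
w18 271 [ 0.0332 -0.1496  0.1034] 0.0129
s18 95 [ 0.0359 -0.1496  0.1033] 0.0125
s15 84 [-0.0189 -0.1496  0.109 ] 0.0123
0.03 73 [-0.012 -0.125  0.033] [-0.035 -0.168  0.03 ] [ 0.033 -0.124  0.036]
0.036 77 [-0.009 -0.125  0.04 ] [-0.036 -0.172  0.036] [ 0.035 -0.124  0.042]
0.042 904 [-0.011 -0.143  0.045] [-0.035 -0.174  0.042] [ 0.034 -0.124  0.048]
0.048 164 [-0.005 -0.146  0.052] [-0.012 -0.165  0.048] [ 0.015 -0.134  0.054]
0.054 102 [ 0.    -0.149  0.055] [-0.007 -0.164  0.054] [ 0.01  -0.134  0.06 ]
0.06 20 [ 0.007 -0.147  0.062] [ 0.004 -0.152  0.06 ] [ 0.012 -0.144  0.066]
0.066 25 [ 0.01  -0.147  0.069] [ 0.007 -0.152  0.066] [ 0.017 -0.144  0.072]
0.072 23 [ 0.014 -0.147  0.075] [ 0.011 -0.153  0.072] [ 0.022 -0.144  0.078]
0.078 21 [ 0.017 -0.147  0.081] [ 0.014 -0.153  0.078] [ 0.023 -0.144  0.084]
0.084 30 [ 0.02  -0.147  0.086] [ 0.017 -0.154  0.084] [ 0.026 -0.145  0.09 ]
0.09 12 [ 0.022 -0.147  0.092] [ 0.019 -0.151  0.09 ] [ 0.025 -0.145  0.094]
0.096 10 [ 0.026 -0.14   0.101] [ 0.021 -0.149  0.099] [ 0.038 -0.137  0.102]
0.102 54 [ 0.026 -0.14   0.106] [ 0.02  -0.158  0.102] [ 0.044 -0.136  0.108]
0.108 131 [ 0.029 -0.144  0.112] [ 0.021 -0.159  0.108] [ 0.045 -0.138  0.114]
0.114 77 [ 0.033 -0.149  0.115] [ 0.026 -0.157  0.114] [ 0.041 -0.142  0.118]
```

Sphere fits put the lever ball at (+33, 103) mm. That matches a 70 mm lever at +0.5 rad about a pivot at (0, 42) mm. The force rose stiffly from 6 N to 36 N over the last 6 mm with no matching lever travel, so it is on its stop. The final views show the bucket and three bars upright on the pan, the cubes in the tray, three small bars still in their sleeves and the look-alikes untouched. The gripper is clear of everything.

```bash
python3 - <<'E'
from cell import r
print(r.current_t(), r.current_tool_pos()); r.hand_in()
E
```

```text
85.25 [ 0.55997685 -0.0501296   0.39996192]
the job is handed in; nothing more can be done
```

I handed the job in at 85 s. The two filter cubes are in the tray, the bucket is on the pan with all three large bars standing beside it, and the arrest lever was pushed over after that.

- **Pointer:** I measured it before pushing the lever, and it was within about 1 mm of the marker line (tops at 49.1 and 49.9 mm). I did not take the close-up again afterwards, but the bar tops on the pan stayed within about 2 mm of where they had been.
- **Bench:** In the last views, both cubes were in the tray and the three small bars were still in their sleeves. The look-alikes, jar and well plate looked undisturbed.
- **Lever:** I take it to be fully over. The resistance jumped to about 36 N at the end, and the ball sits where a 70 mm lever at its far stop should be. I have no direct reading of the angle. Before the push the lever seemed to be already about 0.2 rad over, and I inferred that from the geometry.
- **Forces and disturbances:** That 36 N came from the fingertips at the lever stop, and it was the largest force I noted. I saw no grip slip and nothing knocked aside.

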